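# Reset the notched pipe rest opposite the lubricator

### The job

On the desk a sliding pipe rest is latched in the middle notch of a notched steel rail, and small steam fittings stand in a row behind the rail, one opposite each other notch. Pinch the rest's sprung release plate towards its fixed wooden grip plate, keep it squeezed while you slide the rest along the rail to the notch opposite the displacement lubricator (the upright brass pot with the knurled knob on top), then let go so that the latch springs fully home in that notch. Leave the lubricator standing where it is.

Things in the scene. Friction and masses are not known exactly. Their poses are not given: they have to be found in the camera images.
- grip (a point): Pinch point of the pipe rest, 98 mm up, moving with it. x: level across the rail, away from robot; y: along the slide. Two plates 40 mm wide (y), tops 118 mm up: fixed wooden one, outer face x=+17 mm; steel release plate, outer face x=-31 at rest, -17 squeezed. Fingers centred here, closing along x, squeeze it fully (34 mm across). Pinch 75-115 mm up; rest's fork is under 72 mm, fittings under 66.
- rest (a joint): Position of the rest along the rail (m), growing along grip's y axis. Notches at -0.12, -0.06, 0 (middle, start), 0.06, 0.12; ends of travel 0.128 either way. Slides freely (about 1 N) once unlatched. A notch leaves about 5 mm of play either way; its mouth is rounded, so the latch, released within about 8 mm of a notch's middle, falls in by itself.
- lever (a joint): How far the release plate is squeezed in (m): 0 sprung out, latch home in a notch; 0.014 against its stop. The latch is clear of the teeth above 0.009; let go between notches, it stays near 0.009. Spring: about 4 N at first, 8 N at the stop, so a grip of 20 to 30 N holds it in.
- lubricator: Displacement lubricator: upright brass pot 28 mm across on a 36 mm foot, 64 mm tall, 24 mm knurled knob on a thin neck on top; loose, 0.25 kg. Origin: centre of its underside, on the desk, 90 mm beyond grip's path, within 3 mm (along the slide) of opposite one of the four outer notches. Others in the row: square low brass slide valve, narrow whistle without knob, copper pipe bend.

How it is judged:
By the outcome, as a careful person would: the job done as asked, in the order asked, and still so for the second after the job is handed in, with the robot touching nothing.
It also fails if it takes over 32 s, if anything falls off the work surface, if the arm or the gripper's body presses on something with over 40 N, if the wrist force passes 120 N, or if a joint passes its speed limit or range.

### The arm

A 6-joint arm with a two-finger parallel gripper is mounted at the origin on the work surface. World frame = base frame: x ahead of the robot, y to its left, z up, the work surface at z = 0. Lengths are in mm, angles in rad, forces in N, time in s.
With the tool pointing down it reaches from about 350 to 775 mm from the base axis. Payload 7.3 kg.
Tool frame: the origin (TCP) lies on the front face of the gripper's body, between the roots of the fingers; the fingertips stand 66 mm ahead of it and the grasp point (between the pads) lies 47 mm ahead of it (bot.tip_extent is the distance from the TCP to the fingertips, in mm); z points along the fingers, y is the line along which they close (so a half turn about z gives the same grasp; the last joint's range is limited). The gripper opens to 92 mm and grips with 3 to 60 N. Pads are 19 mm wide; open, the fingers measure 130 mm over their backs; the gripper's body (75 mm by 190 mm) begins 47 mm behind the grasp point.
Start: joints at [1.118, 0.342, 1.524, -0, 1.275, -0.146], TCP at [158.538, 500.504, 292.241] pointing down, gripper open.
Joint ranges: [-2.53, 2.53], [-0.77, 2.02], [0.04, 2.7], [-1, 4.14], [0.28, 2.66], [-3.11, 3.11]. Speed limits (rad/s): [2.57, 2.57, 3.14, 3.14, 3.14, 3.14].

### API

Orientations are given as [roll, pitch, yaw] about the fixed x, y, z axes, in that order (R = Rz(yaw) Ry(pitch) Rx(roll)).
In Python, from plant import readout, viewer, order, bot gives the robot as it stands.
- The arm moves only by the shell command python3 -m creep 'ROWS'. ROWS is text: rows parted by semicolons, each of 7 numbers parted by spaces: the shift along the world's x, y, z in m, then the turn, a rotation vector about the world's x, y, z in rad, then the opening in per cent of the stroke, from 0 (shut) to 100 (fully open). A call has 1 to 8 rows; each row shifts and turns the commanded pose from where the row before left it; what a row does not reach is not made up. A row lasts 1/12 s, in which the tool goes at most 41.7 mm and 7.16 degrees, less where a joint would pass 70% of its speed; a pose out of reach is approached as far as the arm can. A call is refused whole if a number of a shift passes 0.0417 or a number of a turn 0.125, either way. A call with a gripper value outside its range is refused whole. The fingers move at their own pace and stop on an object; the grip force is fixed at half the most. Time passes only in rows, so rows that do not move let the fingers close. It gives the time, the measured TCP pose, the force, the opening and the grip force at its end, in the units of the state.
- readout.get_obs(): the state, without advancing time (a new reading comes with each control period).
- viewer.capture(name): name is "scene" or "side" or "wrist"; returns the picture (480x640x3 uint8, red, green, blue); there is no depth.
- viewer.camera_info(name): a dict with "fx", "fy", "cx", "cy" (pixels), "origin" and "rotation" of the camera in the world. Camera axes: x right, y up, looking along -z (the intrinsics and any distortion apply to the point x, -y, -z); pixel columns grow to the right and rows downward; lengths in mm; the calibration is good to about 2 mm. A picture is of the moment at which its call begins: read the wrist's pose just before it. camera_info takes no time and is no camera call; for the wrist camera it gives the pose at the moment of the call.
- order.close_job(): hands the job in; it is judged then, once.
The state is a dict: "time": time; "joint_positions": joint angles; "dq": joint speeds; "tau": joint torques, N m; "tool_pos": TCP position; "tcp_rot": TCP orientation; "contact_force": force on the tool from outside, world axes, zero at the start; "moment": the same for the moment, N m; "grip_width": finger opening in mm; "finger_force": force on a finger pad.
Only numpy, scipy, OpenCV 4.12 (cv2) and the standard library are available. Lean on these libraries where they do the work, as an engineer would, in place of code of your own. Each camera call takes 0.05 s, during which the arm holds its last target. There are 200 camera calls.

## Working session

There is one attempt and no reset: what is moved stays moved. The work goes in short steps, Python scripts to look and compute and a shell command to move; the robot and the scene stay as the last step left them, time stands still between calls to the robot, and variables do not carry over. Pictures are saved under pics/ and viewed, at most 10 in all, crops included, and the job is handed in when it is done.

```bash
mkdir -p pics; ls; python3 - <<'E'
from plant import readout, viewer
import cv2
o=readout.get_obs(); print(o)
for n in("scene","side","wrist"):
    print(n,viewer.camera_info(n)); cv2.imwrite(f"pics/{n}0.png",viewer.capture(n)[:,:,::-1])
E
```

```text
pics
{'time': 0.0, 'joint_positions': array([ 1.11799193e+00,  3.42738517e-01,  1.52501437e+00, -1.36571385e-05,
        1.27537872e+00, -1.46024585e-01]), 'dq': array([-0.00110952, -0.00031578, -0.00234176, -0.00078756,  0.00131616,
        0.00041072]), 'tau': array([ 1.43465910e-03, -4.31253576e+01, -2.44216543e+01,  7.19026546e-02,
        5.62112918e-02, -1.76619919e-04]), 'tool_pos': array([158.40621374, 500.2167258 , 291.53760518]), 'tcp_rot': array([-3.14006818e+00, -2.11006303e-04,  2.83481667e+00]), 'contact_force': array([-0.53370041,  0.7624445 ,  0.2267749 ]), 'moment': array([-0.03436435,  0.02984649,  0.04760166]), 'finger_force': 0.0, 'grip_width': 91.79792857988076}
scene {'fx': 618.9090583243138, 'fy': 618.9090583243138, 'cx': 315.1158696860567, 'cy': 238.001418311508, 'origin': array([989.28406361, 102.16881188, 582.74761496]), 'rotation': array([0.70283425, 0.00780205, 1.86337494])}
side {'fx': 542.845598178967, 'fy': 542.845598178967, 'cx': 322.92676242626965, 'cy': 236.42741430082847, 'origin': array([ 367.52856487, -502.23510242,  483.60665698]), 'rotation': array([ 0.91168576,  0.00254402, -0.45020807])}
wrist {'fx': 342.46307177466116, 'fy': 342.46307177466116, 'cx': 320.60430578191296, 'cy': 243.61320393976413, 'origin': array([ 82.89010876, 523.76406813, 383.63721973]), 'rotation': array([-0.29637516,  0.00167247,  1.26357762])}
```

View pics/scene0.png

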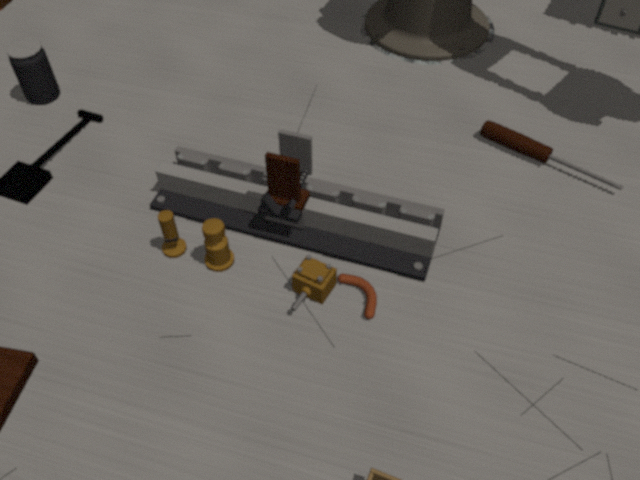

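View pics/side0.png

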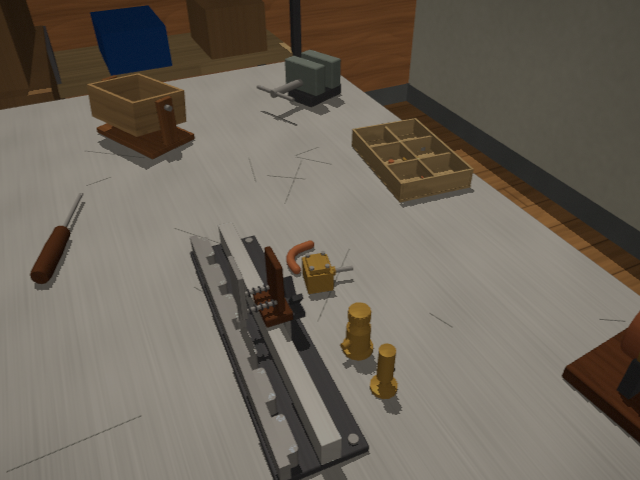

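The scene view shows the rest at about (287,185), whistle (170,235), lubricator (217,245), valve (315,280) and bend (360,295). The side view agrees: lubricator (358,330), whistle (385,372). I'll zoom in to pick corners.

```bash
python3 - <<'E'
import cv2,numpy as np
a=cv2.imread("pics/scene0.png")[115:265,150:350]; b=cv2.imread("pics/side0.png")[225:375,225:425]
f=lambda i:cv2.convertScaleAbs(cv2.resize(i,(800,600),interpolation=cv2.INTER_CUBIC),alpha=1.6)
cv2.imwrite("pics/c1.png",f(a));cv2.imwrite("pics/c2.png",f(b))
E
```

```text
(no output)
```

View pics/c1.png

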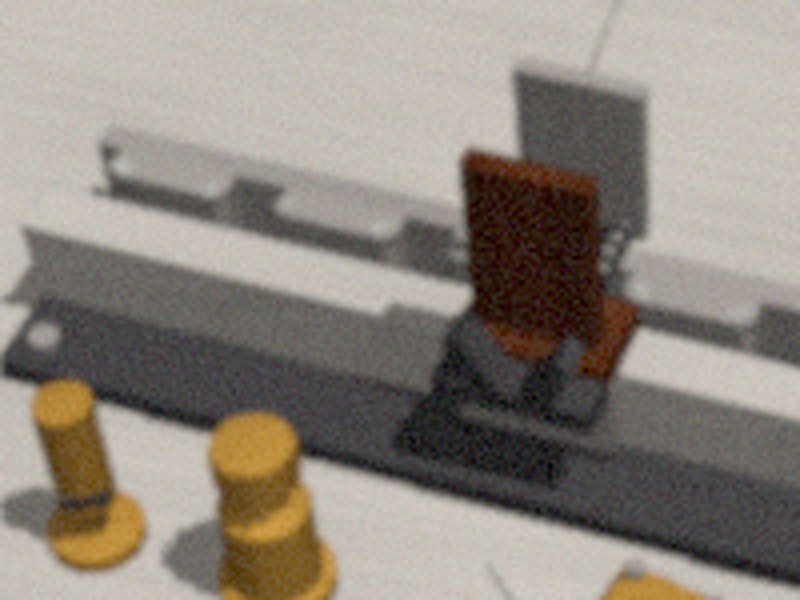

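View pics/c2.png

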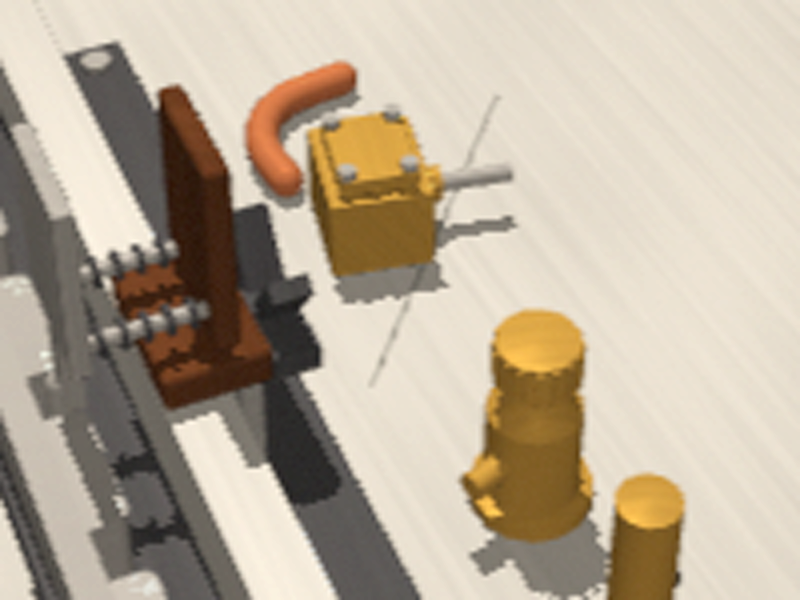

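```bash
cat > h.py <<'E'
import numpy as np,cv2
from scipy.spatial.transform import Rotation as R
from plant import viewer
def P(n):
    c=viewer.camera_info(n); K=np.array([[c['fx'],0,c['cx']],[0,c['fy'],c['cy']],[0,0,1]])
    Rt=np.diag([1,-1,-1])@R.from_euler('xyz',c['rotation']).as_matrix().T
    return K,Rt,np.array(c['origin'])
def plane(n,uv,z):
    K,Rt,o=P(n); d=Rt.T@np.linalg.inv(K)@np.array([*uv,1.]); return o+d*(z-o[2])/d[2]
def tri(a,b):
    M=[K@np.c_[Rt,-Rt@o] for K,Rt,o in(P('scene'),P('side'))]
    X=cv2.triangulatePoints(M[0],M[1],np.array(a,float),np.array(b,float)).ravel(); return X[:3]/X[3]
E
python3 - <<'E'
from h import *
np.set_printoptions(precision=1,suppress=True)
s=lambda u,v:(150+u/4,115+v/4); d=lambda u,v:(225+u/4,225+v/4)
for n,a,b in[("wood-",s(466,159),d(230,178)),("wood+",s(597,187),d(183,88)),("knob",s(256,446),d(540,340)),
 ("screw-",(161,199),(353,440)),("screw+",(418,266),(248.5,240))]: 
    z=118 if 'wood' in n else 64 if n=='knob' else 6
    print(n,tri(a,b),plane('scene',a,z),plane('side',b,z))
for p in((516,62),(647,88)): print("steel",plane('scene',s(*p),118))
E
```

```text
wood- [ 511.2 -103.5  115.3] [ 512.4 -101.7  118. ] [ 511.  -108.4  118. ]
wood+ [513.3 -64.6 116.4] [513.1 -63.3 118. ] [513.7 -69.1 118. ]
knob [ 583.2 -143.9   60.4] [ 585.4 -141.8   64. ] [ 581.9 -147.7   64. ]
screw- [ 519.3 -251.    10.2] [ 515.7 -253.4    6. ] [ 520.9 -249.     6. ]
screw+ [534.   85.5  11.3] [529.9  85.3   6. ] [535.7  92.4   6. ]
steel [ 469.3 -101.8  118. ]
steel [469.7 -62.2 118. ]
```

The lubricator lies about −57 mm along the slide, so the target is the −0.06 notch. The slide direction is about (0.043, 0.999) and the grip about (497, −83). I'll travel there at height while turning about −1.31 rad.

```bash
python3 -m creep '0.014 -0.0243 0 0 0 -0.0545 100;0.014 -0.0243 0 0 0 -0.0545 100;0.014 -0.0243 0 0 0 -0.0545 100;0.014 -0.0243 0 0 0 -0.0545 100;0.014 -0.0243 0 0 0 -0.0545 100;0.014 -0.0243 0 0 0 -0.0545 100;0.014 -0.0243 0 0 0 -0.0545 100;0.014 -0.0243 0 0 0 -0.0545 100'
python3 -m creep '0.014 -0.0243 0 0 0 -0.0545 100;0.014 -0.0243 0 0 0 -0.0545 100;0.014 -0.0243 0 0 0 -0.0545 100;0.014 -0.0243 0 0 0 -0.0545 100;0.014 -0.0243 0 0 0 -0.0545 100;0.014 -0.0243 0 0 0 -0.0545 100;0.014 -0.0243 0 0 0 -0.0545 100;0.014 -0.0243 0 0 0 -0.0545 100'
python3 -m creep '0.014 -0.0243 0 0 0 -0.0545 100;0.014 -0.0243 0 0 0 -0.0545 100;0.014 -0.0243 0 0 0 -0.0545 100;0.014 -0.0243 0 0 0 -0.0545 100;0.014 -0.0243 0 0 0 -0.0545 100;0.014 -0.0243 0 0 0 -0.0545 100;0.014 -0.0243 0 0 0 -0.0545 100;0.014 -0.0243 0 0 0 -0.0545 100'
python3 -m creep '0 0 0 0 0 0 100;0 0 0 0 0 0 100;0 0 0 0 0 0 100'
python3 - <<'E'
from plant import readout, viewer
import cv2
o=readout.get_obs(); print(o['tool_pos'],o['tcp_rot'],o['contact_force']); print(viewer.camera_info("wrist"))
cv2.imwrite("pics/w1.png",viewer.capture("wrist")[:,:,::-1])
E
```

```text
time: 0.82
tool_pos: [270.8, 304.8, 292.1]
tcp_rot: [-3.141, 0.0, 2.396]
contact_force: [0.3, 0.5, -0.6]
grip_width: 91.9
finger_force: 0.0
time: 1.48
tool_pos: [382.9, 110.4, 292.2]
tcp_rot: [3.142, -0.0, 1.96]
contact_force: [0.1, 1.0, -0.7]
grip_width: 91.9
finger_force: 0.0
time: 2.15
tool_pos: [494.9, -84.0, 292.0]
tcp_rot: [-3.141, -0.0, 1.524]
contact_force: [-0.4, 0.7, 0.4]
grip_width: 91.5
finger_force: 0.0
time: 2.4
tool_pos: [494.1, -82.3, 291.8]
tcp_rot: [-3.14, -0.001, 1.527]
contact_force: [-0.7, 0.5, -0.3]
grip_width: 91.6
finger_force: 0.0
[494.05410661 -82.30706242 291.82662979] [-3.14038340e+00 -6.55213543e-04  1.52722024e+00] [-0.74561935  0.46569439 -0.33203593]
{'fx': 342.46307177466116, 'fy': 342.46307177466116, 'cx': 320.60430578191296, 'cy': 243.61320393976413, 'origin': array([497.71698637,  -3.64567323, 383.87093897]), 'rotation': array([-0.29669232,  0.0019234 , -0.04405114])}
```

View pics/w1.png

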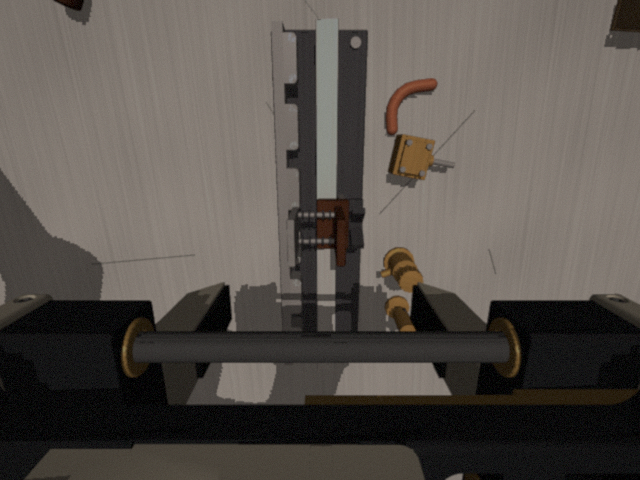

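The wrist view looks down the rail, with the rail upright in the picture so the yaw fits. The wood plate is near (343,235), the steel plate near (292,240), and the lubricator (400,265) is beside the next notch. I'll zoom once to refine the grip's x and the notches.

```bash
python3 - <<'E'
import cv2
a=cv2.imread("pics/w1.png")[185:305,265:425]
cv2.imwrite("pics/c3.png",cv2.convertScaleAbs(cv2.resize(a,(800,600),interpolation=cv2.INTER_CUBIC),alpha=1.6))
E
```

```text
(no output)
```

View pics/c3.png

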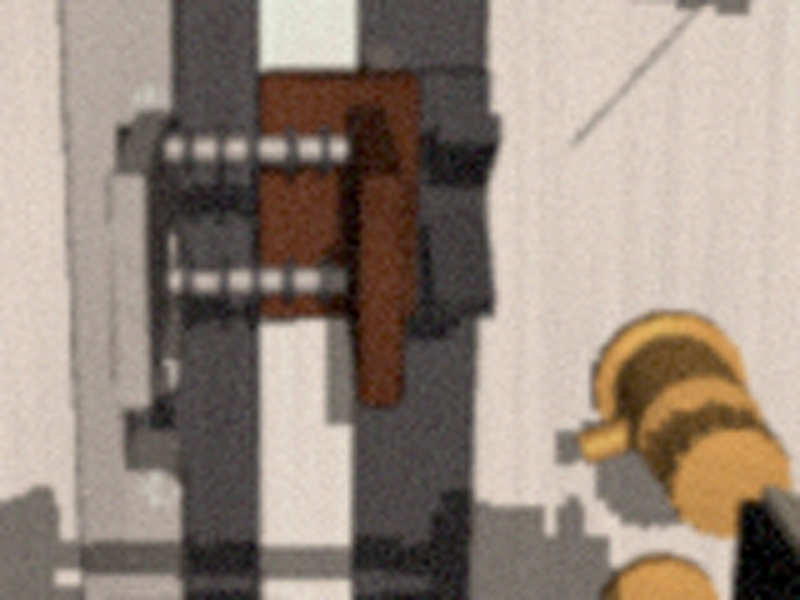

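```bash
python3 - <<'E'
from h import *
np.set_printoptions(precision=1,suppress=True)
for n,p in[("steel",(110,173)),("steel",(112,408)),("wood",(400,175)),("wood",(403,405))]: print(n,plane('wrist',(265+p[0]/5,185+p[1]/5),118))
print(plane('wrist',(265+670/5,185+382/5),4))
E
```

```text
steel [467.8 -63.4 118. ]
steel [ 465.2 -103.3  118. ]
wood [513.9 -65.8 118. ]
wood [ 513.5 -104.8  118. ]
[ 583.3 -145.3    4. ]
```

```bash
python3 -m creep '0.0025 -0.0015 -0.02 0 0 0 100;0 0 -0.025 0 0 0 100;0 0 -0.025 0 0 0 100;0 0 -0.025 0 0 0 100;0 0 -0.025 0 0 0 100;0 0 -0.015 0 0 0 100;0 0 -0.012 0 0 0 100;0 0 0 0 0 0 100'
python3 -m creep '0 0 0 0 0 0 60;0 0 0 0 0 0 50;0 0 0 0 0 0 45;0 0 0 0 0 0 40;0 0 0 0 0 0 35;0 0 0 0 0 0 30;0 0 0 0 0 0 30;0 0 0 0 0 0 30'
python3 -m creep '0 0 0 0 0 0 20;0 0 0 0 0 0 20;0 0 0 0 0 0 20;0 0 0 0 0 0 20'
```

```text
time: 3.12
tool_pos: [495.4, -82.7, 143.3]
tcp_rot: [-3.137, -0.001, 1.529]
contact_force: [-0.9, -0.7, 0.3]
grip_width: 91.6
finger_force: 0.0
time: 3.78
tool_pos: [496.1, -84.1, 145.3]
tcp_rot: [-3.139, -0.0, 1.527]
contact_force: [-5.4, -1.0, 5.0]
grip_width: 42.9
finger_force: 3.0
time: 4.12
tool_pos: [497.5, -84.3, 145.3]
tcp_rot: [3.141, 0.0, 1.527]
contact_force: [3.2, -0.3, -0.8]
grip_width: 33.1
finger_force: 30.0
```

```bash
python3 -m creep '-0.0003 -0.0075 0 0 0 0 20;-0.0003 -0.0075 0 0 0 0 20;-0.0003 -0.0075 0 0 0 0 20;-0.0003 -0.0075 0 0 0 0 20;-0.0003 -0.0075 0 0 0 0 20;-0.0003 -0.0075 0 0 0 0 20;-0.0004 -0.0075 0 0 0 0 20;-0.0004 -0.0075 0 0 0 0 20'
python3 -m creep '0 0 0 0 0 0 20;0 0 0 0 0 0 20;0 0 0 0 0 0 20'
python3 - <<'E'
from plant import viewer
import cv2
a=cv2.imread("pics/scene0.png")
b=viewer.capture("scene")[:,:,::-1]
cv2.imwrite("pics/s2.png",cv2.convertScaleAbs(cv2.resize(b[80:290,120:400],(800,600)),alpha=1.6))
E
```

```text
time: 4.78
tool_pos: [494.8, -145.3, 145.3]
tcp_rot: [3.14, 0.0, 1.526]
contact_force: [6.0, 1.1, -2.3]
grip_width: 33.3
finger_force: 30.0
time: 5.03
tool_pos: [494.8, -145.3, 145.3]
tcp_rot: [3.14, 0.001, 1.526]
contact_force: [6.2, -0.3, -1.3]
grip_width: 33.3
finger_force: 30.0
```

View pics/s2.png

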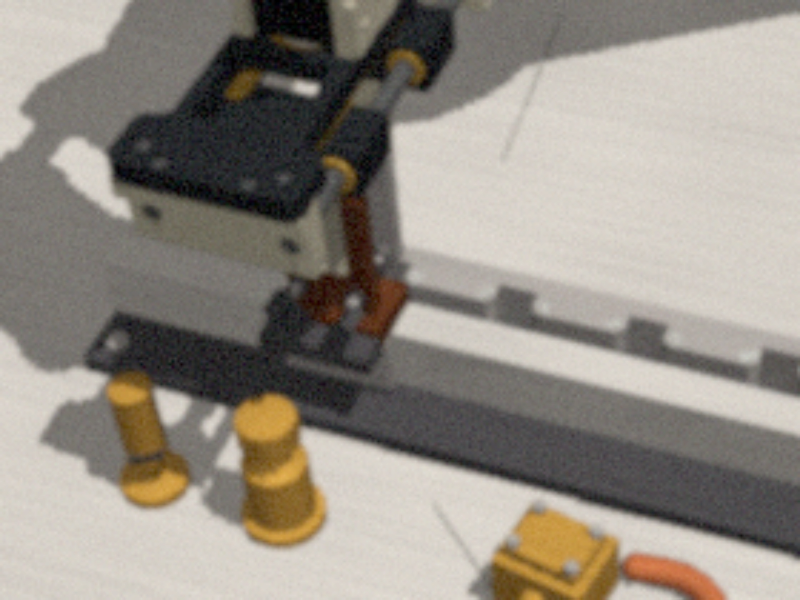

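The rest has moved 61 mm and now stands opposite the lubricator at (275,470), which is upright and untouched. Now I'll let go gently and retract upward.

```bash
python3 -m creep '0 0 0 0 0 0 45;0 0 0 0 0 0 55;0 0 0 0 0 0 65;0 0 0 0 0 0 80;0 0 0 0 0 0 90;0 0 0 0 0 0 90;0 0 0 0 0 0 90;0 0 0 0 0 0 90'
python3 -m creep '0 0 0.015 0 0 0 90;0 0 0.03 0 0 0 90;0 0 0.035 0 0 0 90;0 0 0.035 0 0 0 90;0 0 0.035 0 0 0 90;-0.02 0 0.02 0 0 0 90;-0.03 0.0 0 0 0 0 90;0 0 0 0 0 0 90'
python3 -m creep '-0.02 0.04 0 0 0 0 90;-0.02 0.04 0 0 0 0 90;-0.02 0.04 0 0 0 0 90;0 0.04 0 0 0 0 90;0 0.04 0 0 0 0 90;0 0.03 0 0 0 0 90;0 0 0 0 0 0 90;0 0 0 0 0 0 90'
python3 - <<'E'
from plant import viewer
import cv2,numpy as np
f=lambda i:cv2.convertScaleAbs(cv2.resize(i,(400,600)),alpha=1.6)
b=viewer.capture("scene")[:,:,::-1]; c=viewer.capture("side")[:,:,::-1]
cv2.imwrite("pics/s3.png",np.hstack([f(b[110:290,150:270]),f(c[260:440,260:380])]))
E
```

```text
time: 5.75
tool_pos: [494.7, -144.3, 145.3]
tcp_rot: [3.141, 0.0, 1.527]
contact_force: [0.6, 0.2, 1.0]
grip_width: 80.8
finger_force: 0.0
time: 6.42
tool_pos: [441.4, -143.6, 316.4]
tcp_rot: [-3.141, 0.001, 1.527]
contact_force: [0.9, 1.2, -0.4]
grip_width: 82.3
finger_force: 0.0
time: 7.08
tool_pos: [388.5, 79.0, 315.1]
tcp_rot: [3.142, 0.0, 1.531]
contact_force: [0.1, -0.7, -0.0]
grip_width: 82.5
finger_force: 0.0
```

View pics/s3.png

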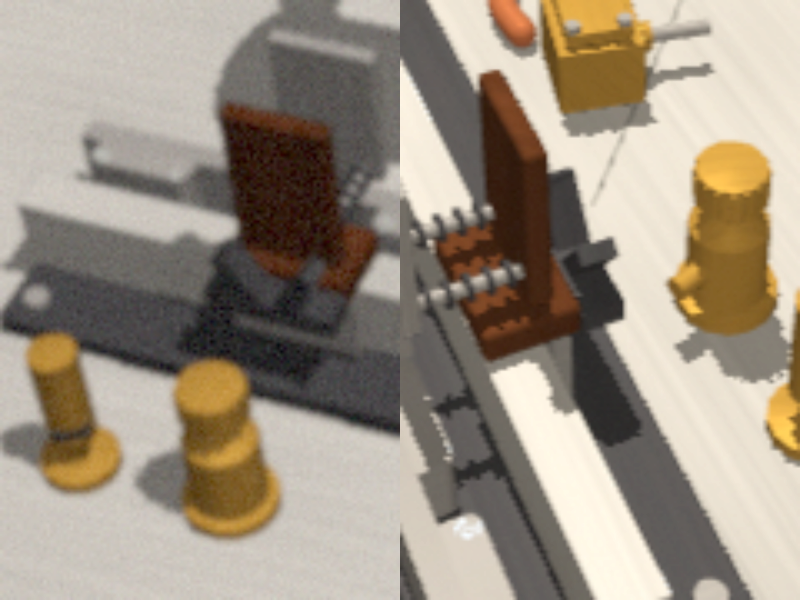

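```bash
python3 - <<'E'
from h import *
np.set_printoptions(precision=1,suppress=True)
for p in((272,32),(375,54),(224,107),(330,128)): print(plane('scene',(150+p[0]*.3,110+p[1]*.3),118))
E
```

```text
[ 466.3 -161.8  118. ]
[ 467.4 -122.7  118. ]
[ 508.1 -162.6  118. ]
[ 508.  -124.1  118. ]
```

```bash
python3 -c "
from plant import order; print(order.close_job())"
```

```text
the job is handed in; nothing more can be done
None
```

I slid the rest about 60 mm to the notch opposite the displacement lubricator, released it there, and handed the job in at about 7 s. The last pictures show the release plate sprung out to within about 2 mm of its starting gap, so the latch looks home, and the lubricator still stands where it was.

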